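# Run the syringe pump's pusher block back to its stop

## Robot

A 6-joint arm with a two-finger parallel gripper is mounted at the origin on the work surface. World frame = base frame: x ahead of the robot, y to its left, z up, the work surface at z = 0. Lengths are in m, angles in rad, forces in N, time in s.
With the tool pointing down it reaches from about 0.3 to 0.775 m from the base axis. Payload 14.6 kg.
Tool frame: the origin (TCP) lies at the very end of the fingers, on their centre line; the grasp point (between the pads) lies 19 mm behind it; z points along the fingers, y is the line along which they close (so a half turn about z gives the same grasp; the last joint's range is limited). The gripper opens to 94 mm and grips with 3 to 60 N. Pads are 16 mm wide; open, the fingers measure 119 mm over their backs; the gripper's body (75 mm by 177 mm) begins 78 mm behind the grasp point.
Start: joints at [-1.328, 0.3, 1.521, -0, 1.321, -0.067], TCP at [0.168, -0.524, 0.177] pointing down, gripper open.
Joint ranges: [-3.03, 3.03], [-0.79, 2.21], [0.23, 2.52], [-1.04, 4.18], [0, 3.07], [-2.55, 2.55]. Speed limits (rad/s): [2.22, 2.22, 2.57, 3.14, 3.14, 3.14].

## Interface

Orientations are given as [roll, pitch, yaw] about the fixed x, y, z axes, in that order (R = Rz(yaw) Ry(pitch) Rx(roll)).
In Python, from station import ctrl gives the robot as it stands. The module is installed in compiled form; this text tells all that it offers.
- The arm moves only by the tool play_rows, never from a script. Its argument "commands" is a list of rows, each a list of 7 numbers: the shift along the tool's x, y, z in m, then the turn, a rotation vector about the tool's x, y, z in degrees, then the closure, from -1 (fully open) to 1 (shut). A call has 1 to 20 rows; each row shifts and turns the commanded pose from where the row before left it, along the tool's axes as they then stand; what a row does not reach is not made up. A row lasts 1/12 s, in which the tool goes at most 41.7 mm and 7.16 degrees, less where a joint would pass 70% of its speed; a pose out of reach is approached as far as the arm can. A call is refused whole if a number of a shift passes 0.0417 or a number of a turn 7.16, either way. A call with a gripper value outside its range is refused whole. The fingers move at their own pace and stop on an object; "force" is the grip in N (left out, the last holds). Time passes only in rows, so rows that do not move let the fingers close. It gives the time, the measured TCP pose, the force, the opening and the grip force at its end, in the units of the state.
- ctrl.get_obs(): the state, without advancing time (a new reading comes with each control period).
- ctrl.camera(name): name is "scene" or "top"; returns the picture (480x640x3 uint8, blue, green, red); there is no depth.
- ctrl.camera_model(name): a dict with "fx", "fy", "cx", "cy" (pixels), "distortion" ([k1, k2, p1, p2, k3] as OpenCV has them; the pictures are not rectified), "rvec" (rotation vector, rad) and "tvec" (3), from world to camera coordinates, as OpenCV has them. Camera axes: x right, y down, z forward; pixel columns grow to the right and rows downward; lengths in m; the calibration is good to about 2 mm. A picture is of the moment at which its call begins. camera_model takes no time and is no camera call.
- ctrl.hand_in(): hands the job in; it is judged then, once.
The state is a dict: "time_s": time; "qpos": joint angles; "joint_vel": joint speeds; "tau": joint torques, N m; "ee_pos": TCP position; "eef_rot": TCP orientation; "force": force on the tool from outside, world axes, zero at the start; "moment": the same for the moment, N m; "grip_width": finger opening in m; "grip_force": force on a finger pad.
Only numpy, scipy, OpenCV 4.12 (cv2) and the standard library are available. Lean on these libraries where they do the work, as an engineer would, in place of code of your own. Each camera call takes 0.05 s, during which the arm holds its last target. There are 200 camera calls.

## Task

The syringe in the pump has run empty and must be changed. Gently press down the black release pad in the middle of the pusher block to free its clutch from the drive rod, keep it pressed while you slide the block away from the syringe until it rests against the large dark steel stop collar on the guide rod, then let the pad come up so that the clutch grips again. Do not squeeze the block between the fingers or force it along while the clutch still grips, and leave the syringe and the other things on the bench as they are.

Things in the scene. Friction and masses are not known exactly. Their poses are not given: they have to be found in the camera images.
- pump: Syringe pump, fixed. Origin: centre of underside; y runs along its rods from the clamped syringe (y below -98 mm, up to 88 mm high) to the white motor housing (y 125 to 200 mm, 100 mm high). Deck 130 x 400 mm, 20 mm high. Guide rods, 10 mm diameter, at x = -34 and +34 mm, dark drive rod at x = 0, axes 42 mm up. The smaller fixed collar at the syringe end is a dispensing stop, not the one meant.
- thumb_pad: Black ribbed release pad, 30 (pump x) by 40 mm (pump y), in the middle of the block's top and riding with it. Origin: centre of its top face, 82 mm above the bench when up, 10 mm above the block. Goes straight down on a spring: about 5 N to start, 7 N at 5 mm (bottom), 60 N at most; the clutch is free from 1 mm down. Fingertips pressed on it carry the block along by friction.
- pusher_heel (a point): Point on the rear face (towards the motor housing) of the pusher block, on the axis of the guide rod at pump x = +34 mm, 42 mm above the bench: this face meets the stop collar. The aluminium block is 90 mm (pump x) by 50 mm (pump y), its top 72 mm above the bench; its middle, below the thumb pad, lies 25 mm from this face.
- pusher (a joint): Travel of the pusher block along the pump's +y (m), 0 nearest the syringe, growing towards the motor housing; the stop collar halts it somewhere between 0.092 and 0.149. The gripping clutch holds the block against about 25 N; with the pad pressed about 1.5 N slide it.
- release (a joint): Depth of the release pad (m): 0 up and gripping, 0.005 fully down.
- stop_collar: Dark steel stop collar with a black clamping knob on top, 34 mm diameter, 16 mm wide along the rod, knob top 72 mm above the bench, fixed on the guide rod at pump x = +34 mm between the pusher block and the motor housing. Origin on the rod axis at mid-width, axes as the pump's: the block stops when pusher_heel is at y = -8 mm here.
- pusher_front: The block's front plate, towards the syringe, 90 x 4 x 42 mm. Origin at mid-thickness on the rod axis height.
- pusher_rear: The block's rear plate, towards the motor housing, 90 x 4 x 42 mm. Origin at mid-thickness on the rod axis height.
- plunger (a joint): How far the syringe's white plunger (thumb plate 24 mm diameter, 5 mm or more from the block at the start) has been driven in (m), 0 at the start. To be left alone.
- beaker: Glass beaker, 60 mm diameter, 70 mm high, by the syringe's nozzle. Origin: centre of underside. To be left alone.
- vial: Amber glass vial with black cap, 28 mm diameter, 55 mm high, in front of the pump. Origin: centre of underside. To be left alone.
- tape_roll: White roll of tape lying flat, 80 mm diameter, 24 mm high, in front of the pump. Origin: centre of underside. To be left alone.
- timer: White lab timer lying flat, 60 x 75 x 16 mm, behind the pump. Origin: centre of underside. To be left alone.
- marker_pen: Marker pen lying flat, 130 mm long along its x, 13 mm thick, behind the pump. Origin: its middle, at bench height. To be left alone.
- bottle_rack: Wooden rack with three glass bottles with blue caps, 75 x 135 x 94 mm, left of the pump. Origin: centre of underside. To be left alone.
- wash_bottle: White plastic bottle with blue cap, 60 mm diameter, 150 mm high, right of the pump. Origin: centre of underside. To be left alone.

How it is judged:
By the outcome, as a careful person would: the job done as asked, in the order asked, and still so for the second after the job is handed in, with the robot touching nothing.
It also fails if it takes over 35 s, if anything falls off the work surface, if the arm or the gripper's body presses on something with over 40 N, if the wrist force passes 120 N, or if a joint passes its speed limit or range.

## Working session

There is one attempt and no reset: what is moved stays moved. The work goes in short steps, Python scripts to look and compute and a tool call to move; the robot and the scene stay as the last step left them, time stands still between calls to the robot, and variables do not carry over. Pictures are saved under pics/ and viewed, at most 11 in all, crops included, and the job is handed in when it is done.

Besides the shell and the picture viewer there is one more tool, called after "Call:" as a command line: name --pt "numbers of a row" for each row, then --argument value for the rest. play_rows: Moves the arm, as the interface text tells. Its arguments: {"type":"object","properties":{"commands":{"type":"array","items":{"type":"array","items":{"type":"number"}}},"force":{"type":"number"}},"required":["commands"]}

```bash
mkdir -p pics
cat > h.py <<'E'
import numpy as np, cv2
from station import ctrl
def ray(cam,uv,z):
    m=ctrl.camera_model(cam);K=np.array([[m['fx'],0,m['cx']],[0,m['fy'],m['cy']],[0,0,1]])
    R=cv2.Rodrigues(np.array(m['rvec'],float))[0];t=np.array(m['tvec'],float).ravel()
    p=cv2.undistortPoints(np.array(uv,float).reshape(-1,1,2),K,np.array(m['distortion'],float)).reshape(-1,2)
    d=np.c_[p,np.ones(len(p))]@R;c=-R.T@t
    return c+d*((z-c[2])/d[:,2])[:,None]
def proj(cam,P):
    m=ctrl.camera_model(cam);K=np.array([[m['fx'],0,m['cx']],[0,m['fy'],m['cy']],[0,0,1]])
    return cv2.projectPoints(np.array(P,float).reshape(-1,1,3),np.array(m['rvec'],float),np.array(m['tvec'],float),K,np.array(m['distortion'],float))[0].reshape(-1,2)
E
python3 - <<'E'
from h import *
for c in('scene','top'): cv2.imwrite(f'pics/{c}0.png',ctrl.camera(c)); m=ctrl.camera_model(c);R=cv2.Rodrigues(np.array(m['rvec'],float))[0];print(c,m['fx'],-R.T@np.array(m['tvec'],float).ravel())
print(ctrl.get_obs())
E
```

```text
scene 621.127111021581 [1.21940401 0.76862184 0.75006421]
top 499.35739850817254 [ 0.31677913 -0.0325395   1.22129629]
{'time_s': 0.1, 'qpos': array([-1.32756990e+00,  3.00424185e-01,  1.52148480e+00, -1.05742669e-05,
        1.32071116e+00, -6.65665630e-02]), 'joint_vel': array([ 3.45028648e-04, -1.97346172e-03, -9.37816996e-04, -6.95977808e-04,
       -7.15520986e-04,  6.60604062e-05]), 'tau': array([ 1.30338802e-03, -5.32643437e+01, -3.53279579e+01,  7.09658233e-02,
        2.35140586e-02, -7.65492655e-05]), 'ee_pos': array([ 0.16762425, -0.52356709,  0.17655281]), 'eef_rot': array([-3.14056675e+00, -5.81262862e-05,  3.09795587e-01]), 'force': array([-0.42258802,  0.02196567,  0.98357817]), 'moment': array([0.05278585, 0.06464486, 0.04826632]), 'grip_force': 0.0, 'grip_width': 0.09366200422128725}
```

View pics/top0.png

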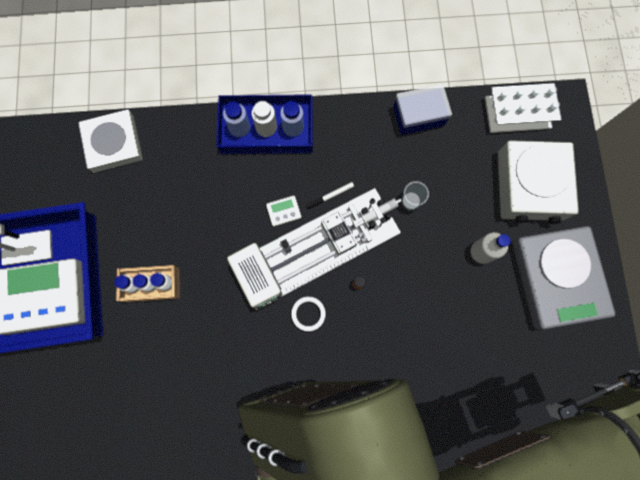

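View pics/scene0.png

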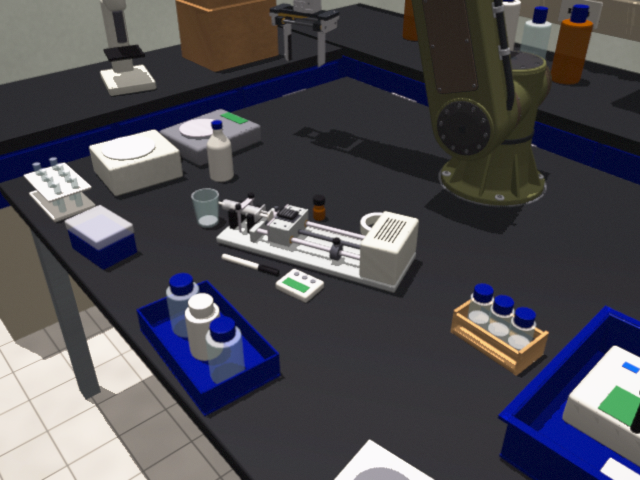

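The top view shows the pad at about (340,231), the collar at (285,246) on the far rod, the housing at about (255,275), and the beaker at (415,195). I'll zoom in on both views.

Run:
```python
from h import *
a=cv2.imread('pics/top0.png')[180:315,220:440];b=cv2.imread('pics/scene0.png')[180:290,205:425]
a=cv2.resize(a,None,fx=3.6,fy=3.6,interpolation=cv2.INTER_CUBIC);b=cv2.resize(b,None,fx=3.6,fy=3.6,interpolation=cv2.INTER_CUBIC)
cv2.imwrite('pics/c1.png',a);cv2.imwrite('pics/c2.png',b)
```

```text
(no output)
```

View pics/c1.png

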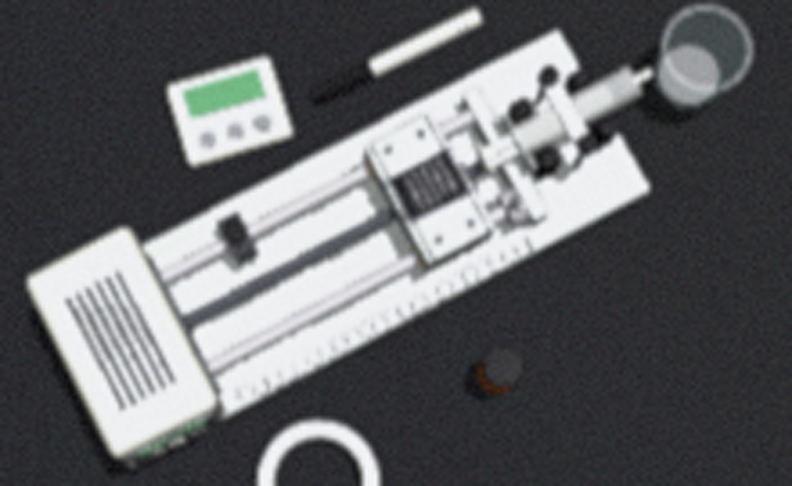

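View pics/c2.png

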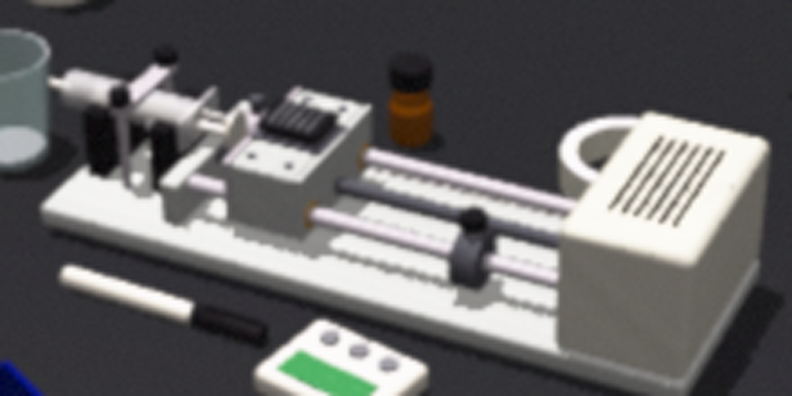

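The crops show these features:
- Top crop: pad centre about (431,185), collar knob about (233,228), housing top corners (28,282), (128,228), (218,408), (118,458), deck end corners (562,30), (650,187).
- Scene crop: collar knob top about (474,213), pad about (300,117).

Run:
```python
from h import *
a=np.array
T=lambda l,z: ray('top',a(l)/3.6+[220,180],z)
S=lambda l,z: ray('scene',a(l)/3.6+[205,180],z)
H=T([(28,282),(128,228),(218,408),(118,458)],.1); D=T([(562,30),(650,187)],.02)
print('H',H.round(4),'D',D.round(4))
# housing centre is pump y=.1625, deck end -0.2
hc=H.mean(0)[:2]; dc=D.mean(0)[:2]; u=(hc-dc)/np.linalg.norm(hc-dc); print('len(0.3625)',np.linalg.norm(hc-dc))
x=a([u[1],-u[0]]); ang=np.degrees(np.arctan2(u[1],u[0])); o=(hc-u*.1625+dc+u*.2)/2
print('u',u,'ang y',ang,'xang',ang-90,'o',o)
loc=lambda P:[((p[:2]-o)@x,(p[:2]-o)@u) for p in P]
def show(n,P): print(n,P.round(4)[:,:2].tolist(),np.round(loc(P),4).tolist())
show('padT',T([(431,185)],.082));show('padS',S([(300,117)],.082))
show('blockT',T([(370,152),(432,115),(490,232),(430,262)],.072))
show('blockS',S([(372,106),(306,182),(224,160),(300,87)],.072))
show('knobT',T([(233,226)],.072));show('knobS',S([(474,213)],.072))
show('collT',T([(240,245)],.055))
```

```text
H [[0.5081 0.1546 0.1   ]
 [0.5385 0.09   0.1   ]
 [0.4207 0.0392 0.1   ]
 [0.3941 0.1026 0.1   ]] D [[ 0.6738 -0.2088  0.02  ]
 [ 0.5584 -0.2584  0.02  ]]
len(0.3625) 0.36292734699791207
u [-0.41527784  0.90969463] ang y 114.53681435014695 xang 24.536814350146955 o [ 0.53292865 -0.05143681]
padT [[0.5569, -0.1053]] [[-0.0005, -0.0589]]
padS [[0.5611, -0.0999]] [[0.0055, -0.0558]]
blockT [[0.5839, -0.0677], [0.6061, -0.1102], [0.5253, -0.1417], [0.5082, -0.1013]] [[0.0396, -0.0359], [0.0421, -0.0839], [-0.0445, -0.079], [-0.0432, -0.0351]]
blockS [[0.5118, -0.0951], [0.5913, -0.0566], [0.6123, -0.1045], [0.5303, -0.1396]] [[-0.0373, -0.0309], [0.0509, -0.0289], [0.0502, -0.0812], [-0.039, -0.0791]]
knobT [[0.5406, 0.0248]] [[0.0387, 0.0661]]
knobS [[0.5412, 0.0268]] [[0.04, 0.0677]]
collT [[0.5309, 0.0218]] [[0.0286, 0.0674]]
```

Call:
play_rows --pt "0 0 0 0 0 -6.8 1" --pt "0.0293 -0.0122 0 0 0 0 1" --pt "0.0293 -0.0122 0 0 0 0 1" --pt "0.0293 -0.0122 0 0 0 0 1" --pt "0.0293 -0.0122 0 0 0 0 1" --pt "0.0293 -0.0122 0 0 0 0 1" --pt "0.0293 -0.0122 0 0 0 0 1" --pt "0.0293 -0.0122 0 0 0 0 1" --pt "0.0293 -0.0122 0 0 0 0 1" --pt "0.0293 -0.0122 0 0 0 0 1" --pt "0.0293 -0.0122 0 0 0 0 1" --pt "0.0293 -0.0122 0 0 0 0 1" --pt "0.0293 -0.0122 0 0 0 0 1" --pt "0.0293 -0.0122 0 0 0 0 1" --pt "0.0293 -0.0122 0 0 0 0 1" --pt "0.0293 -0.0122 0 0 0 0 1" --pt "0.0293 -0.0122 0 0 0 0 1" --pt "0.0293 -0.0122 0 0 0 0 1" --pt "0.0293 -0.0122 0 0 0 0 1" --pt "0 0 0 0 0 0 1" --force 10

```text
time_s: 1.77
ee_pos: [0.5583, -0.1013, 0.1763]
eef_rot: [-3.141, 0.0, 0.432]
force: [-0.2, -0.1, -0.6]
grip_width: 0.0003
grip_force: 0.0
```

Call:
play_rows --pt "0 0 0.02 0 0 0 1" --pt "0 0 0.02 0 0 0 1" --pt "0 0 0.01 0 0 0 1" --pt "0 0 0 0 0 0 1" --pt "0 0 0 0 0 0 1"

```text
time_s: 2.18
ee_pos: [0.556, -0.1052, 0.1273]
eef_rot: [-3.141, 0.0, 0.428]
force: [0.7, 0.1, 0.7]
grip_width: 0.0002
grip_force: 0.0
```

Run:
```python
from h import *
s=ctrl.get_obs();print({k:np.round(s[k],4) for k in('time_s','ee_pos','eef_rot','force','grip_width','grip_force')})
a=ctrl.camera('scene')[130:260,220:380];cv2.imwrite('pics/c3.png',cv2.resize(a,None,fx=4.5,fy=4.5,interpolation=cv2.INTER_CUBIC))
```

```text
{'time_s': np.float64(2.1833), 'ee_pos': array([ 0.556 , -0.1052,  0.1273]), 'eef_rot': array([-3.1413e+00,  4.0000e-04,  4.2820e-01]), 'force': array([0.6658, 0.1105, 0.7084]), 'grip_width': np.float64(0.0002), 'grip_force': np.float64(0.0)}
```

View pics/c3.png

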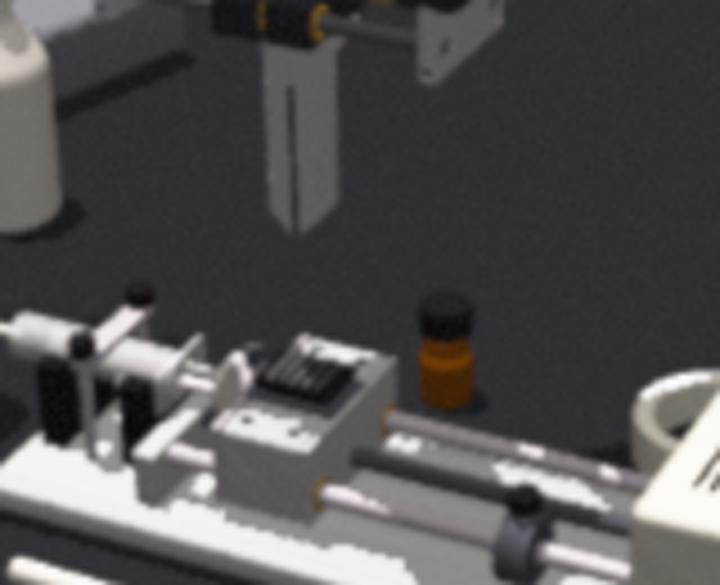

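The closed fingertips hang directly above the pad, which is at about crop (305,375). Next is the press.

Call:
play_rows --pt "0 0 0.015 0 0 0 1" --pt "0 0 0.015 0 0 0 1" --pt "0 0 0.01 0 0 0 1" --pt "0 0 0.003 0 0 0 1" --pt "0 0 0.002 0 0 0 1" --pt "0 0 0.001 0 0 0 1" --pt "0 0 0.001 0 0 0 1" --pt "0 0 0.001 0 0 0 1" --pt "0 0 0 0 0 0 1" --pt "0 0 0 0 0 0 1"

```text
time_s: 3.07
ee_pos: [0.5562, -0.105, 0.0793]
eef_rot: [3.141, -0.0, 0.429]
force: [0.4, 0.5, 0.9]
grip_width: 0.0003
grip_force: 0.0
```

Call:
play_rows --pt "0 0 0.001 0 0 0 1" --pt "0 0 0.001 0 0 0 1" --pt "0 0 0 0 0 0 1"

```text
time_s: 3.32
ee_pos: [0.5561, -0.1049, 0.0768]
eef_rot: [-3.141, 0.0, 0.428]
force: [-0.8, -0.5, -0.1]
grip_width: 0.0002
grip_force: 0.0
```

Run:
```python
from h import *
a=ctrl.camera('scene')[170:240,240:330];cv2.imwrite('pics/c4.png',cv2.resize(a,None,fx=8,fy=8,interpolation=cv2.INTER_CUBIC))
```

```text
(no output)
```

View pics/c4.png

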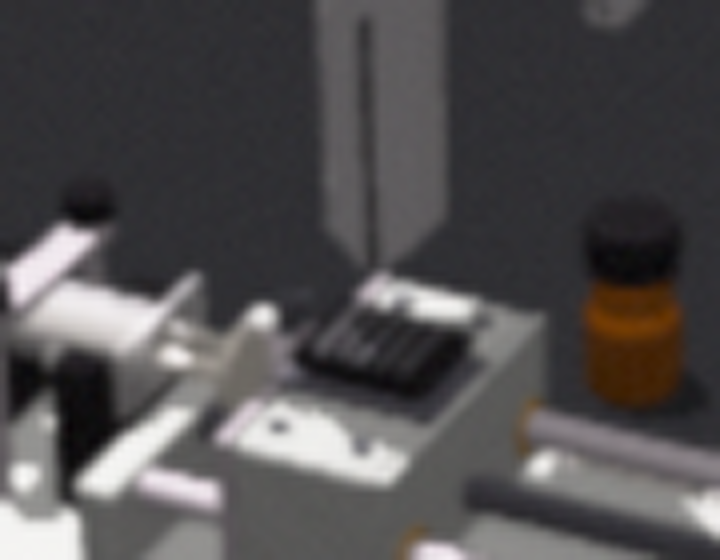

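The fingertip's lowest point appears at crop (375,268), not over the pad centre at (385,350). I'll compare that with the projected TCP.

Run:
```python
from h import *
s=ctrl.get_obs();p=s['ee_pos']
for z in (p[2],.082,.1): print(z,(proj('scene',[p[0],p[1],z])-[240,170])*8)
print('tip ray',[ (z,ray('scene',[[240+375/8,170+262/8]],z)[0].round(3)) for z in(.072,.077,.082,.09,.1,.11)])
print('pad S',ray('scene',[[240+385/8,170+345/8]],.082))
c=ctrl.camera('top');cv2.imwrite('pics/top1.png',cv2.resize(c[180:315,220:440],None,fx=3.6,fy=3.6,interpolation=cv2.INTER_CUBIC))
print(proj('top',p))
```

```text
0.07692957922153297 [[390.48260626 342.36072003]]
0.082 [[389.92643646 325.62521986]]
0.1 [[387.93190616 265.61912277]]
tip ray [(0.072, array([ 0.529, -0.146,  0.072])), (0.077, array([ 0.534, -0.14 ,  0.077])), (0.082, array([ 0.539, -0.133,  0.082])), (0.09, array([ 0.547, -0.122,  0.09 ])), (0.1, array([ 0.557, -0.109,  0.1  ])), (0.11, array([ 0.568, -0.095,  0.11 ]))]
pad S [[ 0.56294087 -0.09824213  0.082     ]]
[[339.50636709 232.21282823]]
```

View pics/top1.png

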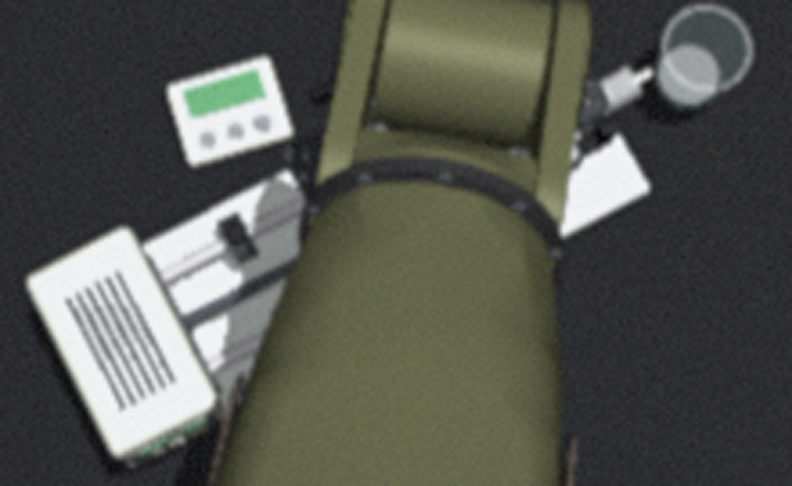

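The fingers' visible end sits about 20 mm above the reported TCP and is not yet touching, which agrees with the zero force. I'll go further down in small steps, watching the force.

Call:
play_rows --pt "0 0 0.005 0 0 0 1" --pt "0 0 0.005 0 0 0 1" --pt "0 0 0.002 0 0 0 1" --pt "0 0 0 0 0 0 1"

```text
time_s: 3.75
ee_pos: [0.5558, -0.1048, 0.0642]
eef_rot: [-3.141, 0.001, 0.429]
force: [-0.3, -0.0, -0.5]
grip_width: 0.0001
grip_force: 0.0
```

Call:
play_rows --pt "0 0 0.0015 0 0 0 1" --pt "0 0 0.0015 0 0 0 1" --pt "0 0 0 0 0 0 1"

```text
time_s: 4.0
ee_pos: [0.5561, -0.1049, 0.0618]
eef_rot: [-3.141, 0.0, 0.428]
force: [-1.5, 0.0, 0.3]
grip_width: 0.0006
grip_force: 0.0
```

Call:
play_rows --pt "0 0 0.001 0 0 0 1" --pt "0 0 0.001 0 0 0 1" --pt "0 0 0 0 0 0 1"

```text
time_s: 4.25
ee_pos: [0.5561, -0.1049, 0.0599]
eef_rot: [-3.141, 0.0, 0.429]
force: [0.9, 0.6, 0.2]
grip_width: 0.0007
grip_force: 0.0
```

Run:
```python
from h import *
a=ctrl.camera('scene')[170:240,240:330];cv2.imwrite('pics/c5.png',cv2.resize(a,None,fx=8,fy=8,interpolation=cv2.INTER_CUBIC))
```

```text
(no output)
```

View pics/c5.png

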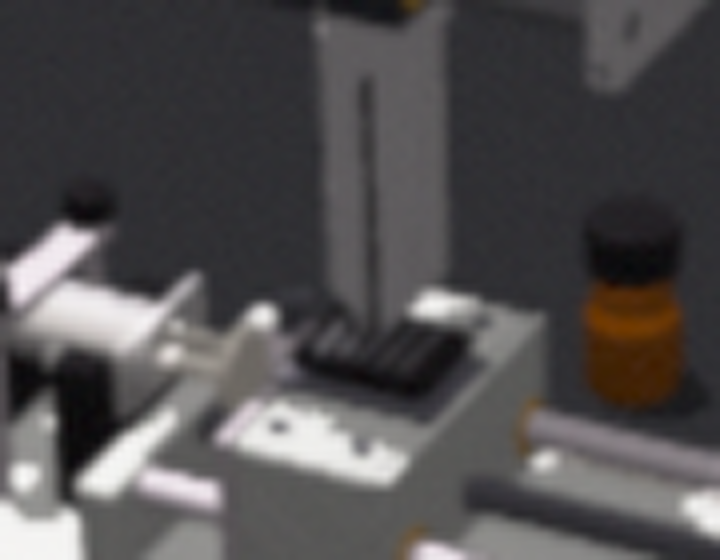

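The tip's near corner is at crop (372,328), still several mm above the pad because its shadow lies apart at (310,320). I'll continue down.

Call:
play_rows --pt "0 0 0.001 0 0 0 1" --pt "0 0 0.001 0 0 0 1" --pt "0 0 0.001 0 0 0 1" --pt "0 0 0 0 0 0 1"

```text
time_s: 4.63
ee_pos: [0.556, -0.1049, 0.0568]
eef_rot: [-3.141, 0.0, 0.428]
force: [-0.7, -0.7, 0.2]
grip_width: 0.0005
grip_force: 0.0
```

Call:
play_rows --pt "0 0 0.001 0 0 0 1" --pt "0 0 0.001 0 0 0 1" --pt "0 0 0 0 0 0 1"

```text
time_s: 4.88
ee_pos: [0.5561, -0.1049, 0.0548]
eef_rot: [-3.141, 0.0, 0.428]
force: [-0.5, -0.0, -0.1]
grip_width: 0.0003
grip_force: 0.0
```

Call:
play_rows --pt "0 0 0.001 0 0 0 1" --pt "0 0 0.001 0 0 0 1" --pt "0 0 0 0 0 0 1"

```text
time_s: 5.13
ee_pos: [0.5562, -0.105, 0.053]
eef_rot: [3.141, -0.0, 0.428]
force: [-0.1, 0.5, 2.4]
grip_width: 0.0006
grip_force: 0.9
```

Contact has begun (2.4 N).

Call:
play_rows --pt "0 0 0.001 0 0 0 1" --pt "0 0 0.001 0 0 0 1" --pt "0 0 0 0 0 0 1"

```text
time_s: 5.38
ee_pos: [0.5563, -0.1049, 0.0512]
eef_rot: [3.141, -0.0, 0.429]
force: [-0.8, 0.4, 4.6]
grip_width: 0.0005
grip_force: 2.4
```

Call:
play_rows --pt "0 0 0.001 0 0 0 1" --pt "0 0 0.001 0 0 0 1" --pt "0 0 0 0 0 0 1"

```text
time_s: 5.63
ee_pos: [0.5563, -0.105, 0.0492]
eef_rot: [3.141, -0.0, 0.428]
force: [-0.6, 0.3, 5.1]
grip_width: 0.0005
grip_force: 2.8
```

Call:
play_rows --pt "0 0 0.001 0 0 0 1" --pt "0 0 0.001 0 0 0 1" --pt "0 0 0.001 0 0 0 1" --pt "0 0 0 0 0 0 1"

```text
time_s: 5.97
ee_pos: [0.5567, -0.1053, 0.0474]
eef_rot: [3.14, -0.001, 0.428]
force: [-5.8, -1.4, 16.8]
grip_width: 0.0009
grip_force: 8.3
```

Call:
play_rows --pt "0 0 0.001 0 0 0 1" --pt "0 0 0 0 0 0 1" --pt "0 0 0 0 0 0 1"

```text
time_s: 6.22
ee_pos: [0.5568, -0.1056, 0.0469]
eef_rot: [3.14, -0.001, 0.428]
force: [-5.1, -1.8, 20.5]
grip_width: 0.0
grip_force: 10.0
```

Bottomed at about 20 N. I'll keep it pressed and slide along tool −y (pump +y).

Call:
play_rows --pt "0 -0.001 0 0 0 0 1" --pt "0 -0.002 0 0 0 0 1" --pt "0 -0.003 0 0 0 0 1" --pt "0 -0.003 0 0 0 0 1" --pt "0 -0.003 0 0 0 0 1" --pt "0 -0.003 0 0 0 0 1" --pt "0 -0.003 0 0 0 0 1" --pt "0 -0.002 0 0 0 0 1" --pt "0 0 0 0 0 0 1"

```text
time_s: 6.97
ee_pos: [0.5486, -0.0872, 0.047]
eef_rot: [3.139, -0.002, 0.429]
force: [-6.7, -0.7, 19.8]
grip_width: 0.0006
grip_force: 9.8
```

Run:
```python
from h import *
s=ctrl.get_obs();print(s['ee_pos'],s['force'])
a=ctrl.camera('scene');cv2.imwrite('pics/s6.png',cv2.resize(a[175:275,215:375],None,fx=5,fy=5,interpolation=cv2.INTER_CUBIC))
```

```text
[ 0.54859611 -0.08723827  0.04696332] [-6.70872984 -0.65850558 19.76457603]
```

View pics/s6.png

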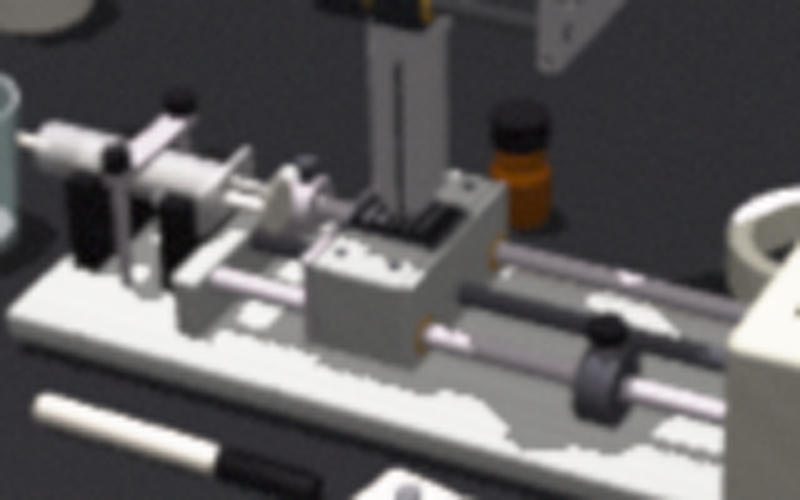

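The block has moved with the fingers: the plunger gap has opened, and the block's rear is at about (425,335) with the collar at (603,375). Continuing.

Call:
play_rows --pt "0 -0.002 0 0 0 0 1" --pt "0 -0.003 0 0 0 0 1" --pt "0 -0.003 0 0 0 0 1" --pt "0 -0.003 0 0 0 0 1" --pt "0 -0.003 0 0 0 0 1" --pt "0 -0.003 0 0 0 0 1" --pt "0 -0.003 0 0 0 0 1" --pt "0 -0.003 0 0 0 0 1" --pt "0 -0.003 0 0 0 0 1" --pt "0 -0.003 0 0 0 0 1" --pt "0 -0.003 0 0 0 0 1" --pt "0 -0.003 0 0 0 0 1" --pt "0 -0.003 0 0 0 0 1" --pt "0 -0.003 0 0 0 0 1" --pt "0 -0.003 0 0 0 0 1" --pt "0 -0.003 0 0 0 0 1" --pt "0 -0.003 0 0 0 0 1" --pt "0 -0.003 0 0 0 0 1" --pt "0 -0.002 0 0 0 0 1" --pt "0 0 0 0 0 0 1"

```text
time_s: 8.68
ee_pos: [0.526, -0.0369, 0.0469]
eef_rot: [3.14, -0.002, 0.429]
force: [-5.3, -1.1, 20.3]
grip_width: 0.0004
grip_force: 10.0
```

Call:
play_rows --pt "0 -0.002 0 0 0 0 1" --pt "0 -0.002 0 0 0 0 1" --pt "0 -0.002 0 0 0 0 1" --pt "0 -0.002 0 0 0 0 1" --pt "0 0 0 0 0 0 1"

```text
time_s: 9.1
ee_pos: [0.5227, -0.0297, 0.0469]
eef_rot: [3.139, -0.002, 0.429]
force: [-3.8, -1.2, 20.0]
grip_width: 0.0006
grip_force: 10.0
```

Call:
play_rows --pt "0 -0.001 0 0 0 0 1" --pt "0 -0.001 0 0 0 0 1" --pt "0 -0.001 0 0 0 0 1" --pt "0 0 0 0 0 0 1"

```text
time_s: 9.43
ee_pos: [0.5215, -0.0271, 0.0469]
eef_rot: [3.139, -0.002, 0.429]
force: [-4.0, -2.6, 19.0]
grip_width: 0.0007
grip_force: 9.9
```

Call:
play_rows --pt "0 -0.001 0 0 0 0 1" --pt "0 -0.001 0 0 0 0 1" --pt "0 -0.001 0 0 0 0 1" --pt "0 0 0 0 0 0 1"

```text
time_s: 9.77
ee_pos: [0.5203, -0.0244, 0.0469]
eef_rot: [3.139, -0.003, 0.429]
force: [-4.0, -1.3, 19.1]
grip_width: 0.0006
grip_force: 9.9
```

Call:
play_rows --pt "0 -0.001 0 0 0 0 1" --pt "0 -0.001 0 0 0 0 1" --pt "0 0 0 0 0 0 1"

```text
time_s: 10.02
ee_pos: [0.5195, -0.0226, 0.0469]
eef_rot: [3.139, -0.003, 0.429]
force: [-3.9, -2.3, 19.1]
grip_width: 0.0003
grip_force: 9.9
```

Call:
play_rows --pt "0 -0.001 0 0 0 0 1" --pt "0 -0.001 0 0 0 0 1" --pt "0 0 0 0 0 0 1"

```text
time_s: 10.27
ee_pos: [0.5187, -0.0207, 0.0469]
eef_rot: [3.139, -0.003, 0.429]
force: [-4.3, -1.8, 19.9]
grip_width: 0.0004
grip_force: 9.9
```

Call:
play_rows --pt "0 -0.001 0 0 0 0 1" --pt "0 -0.001 0 0 0 0 1" --pt "0 0 0 0 0 0 1"

```text
time_s: 10.52
ee_pos: [0.5185, -0.0201, 0.0472]
eef_rot: [3.137, -0.003, 0.429]
force: [-0.7, -11.3, 18.2]
grip_width: 0.0007
grip_force: 9.1
```

Call:
play_rows --pt "0 -0.001 0 0 0 0 1" --pt "0 -0.001 0 0 0 0 1" --pt "0 0 0 0 0 0 1"

```text
time_s: 10.77
ee_pos: [0.5182, -0.0186, 0.0473]
eef_rot: [3.136, -0.004, 0.428]
force: [2.3, -12.6, 16.3]
grip_width: 0.0009
grip_force: 8.5
```

Run:
```python
from h import *
s=ctrl.get_obs();print(s['time_s'],s['ee_pos'],s['force'])
a=ctrl.camera('scene');cv2.imwrite('pics/s7.png',cv2.resize(a[190:260,275:365],None,fx=8,fy=8,interpolation=cv2.INTER_CUBIC))
```

```text
10.7667 [ 0.51815857 -0.01860262  0.04725457] [  2.28554546 -12.58503395  16.258834  ]
```

View pics/s7.png

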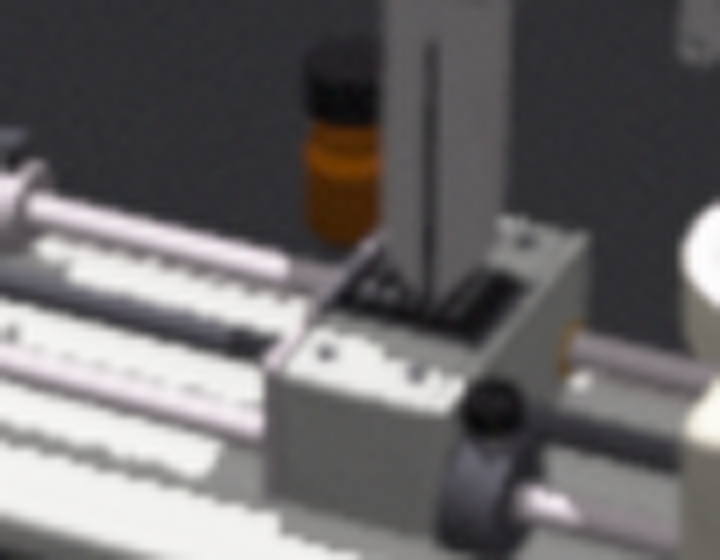

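The block's rear face is against the collar at (490,470), and the lateral force has risen to about 12 N. I'll ease the side load slightly without pulling the block back, then let the pad rise slowly and lift clear.

Call:
play_rows --pt "0 0.001 0 0 0 0 1" --pt "0 0 0 0 0 0 1" --pt "0 0 -0.001 0 0 0 1" --pt "0 0 -0.001 0 0 0 1" --pt "0 0 -0.001 0 0 0 1" --pt "0 0 0 0 0 0 1"

```text
time_s: 11.32
ee_pos: [0.5176, -0.0182, 0.0491]
eef_rot: [3.139, -0.003, 0.428]
force: [3.0, -4.5, 5.0]
grip_width: 0.0006
grip_force: 2.9
```

Call:
play_rows --pt "0 0 -0.001 0 0 0 1" --pt "0 0 -0.001 0 0 0 1" --pt "0 0 -0.001 0 0 0 1" --pt "0 0 -0.001 0 0 0 1" --pt "0 0 -0.001 0 0 0 1" --pt "0 0 -0.001 0 0 0 1" --pt "0 0 -0.001 0 0 0 1" --pt "0 0 -0.001 0 0 0 1" --pt "0 0 -0.002 0 0 0 1" --pt "0 0 -0.003 0 0 0 1" --pt "0 0 0 0 0 0 1"

```text
time_s: 12.23
ee_pos: [0.5164, -0.0176, 0.0616]
eef_rot: [3.141, -0.0, 0.429]
force: [-0.1, -0.2, 0.0]
grip_width: 0.0005
grip_force: 0.0
```

Call:
play_rows --pt "0 0 -0.01 0 0 0 1" --pt "0 0 -0.02 0 0 0 1" --pt "0 0 -0.03 0 0 0 1" --pt "0 0 -0.03 0 0 0 1" --pt "0 0 -0.03 0 0 0 1" --pt "0 0 0 0 0 0 1" --pt "0 0 0 0 0 0 1"

```text
time_s: 12.82
ee_pos: [0.5168, -0.0177, 0.1829]
eef_rot: [3.14, -0.003, 0.428]
force: [-0.4, 0.2, 0.0]
grip_width: 0.0005
grip_force: 0.0
```

Run:
```python
from h import *
s=ctrl.get_obs();print(s['time_s'],s['ee_pos'],s['force'])
a=ctrl.camera('scene');cv2.imwrite('pics/s8.png',cv2.resize(a[175:275,215:375],None,fx=5,fy=5,interpolation=cv2.INTER_CUBIC))
```

```text
12.8167 [ 0.516818  -0.0176594  0.1828927] [-0.35739335  0.18995882  0.0161964 ]
```

View pics/s8.png

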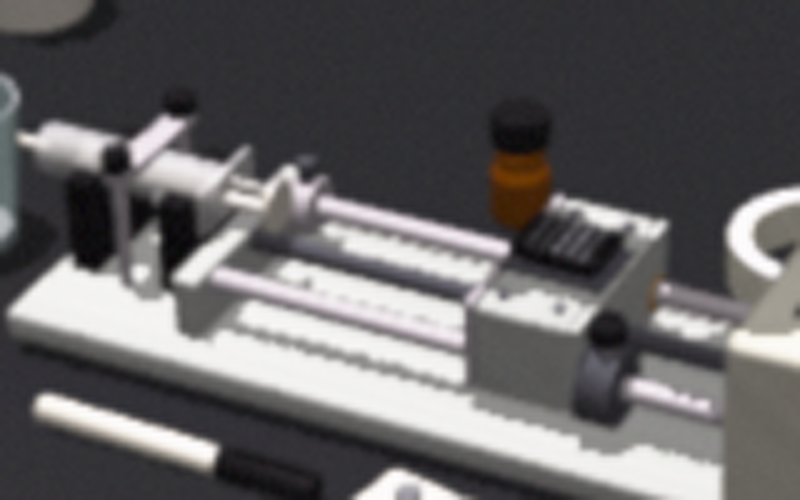

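The pad is up, raised above the block at (570,240). The block rests against the collar at (603,375), the arm is clear, and everything else is unmoved.

```bash
python3 -c "
from station import ctrl
print(ctrl.hand_in())"
```

```text
the job is handed in; nothing more can be done
None
```

The pusher block was slid about 94 mm with the pad held down and now rests against the stop collar; the pad is back up, the arm is clear, and the job is handed in (no verdict was returned).

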